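# Empty the drilled rail and show its underside to the inspection camera

### The arm

A 6-joint arm with a two-finger parallel gripper is mounted at the origin on the work surface. World frame = base frame: x ahead of the robot, y to its left, z up, the work surface at z = 0. Lengths are in m, angles in rad, forces in N, time in s.
With the tool pointing down it reaches from about 0.375 to 0.975 m from the base axis. Payload 3.8 kg.
Tool frame: the origin (TCP) lies midway between the tips of the shut fingers; the grasp point (between the pads) lies 19 mm behind it; z points along the fingers, y is the direction in which the jaws open and shut (so a half turn about z gives the same grasp; the last joint's range is limited). The gripper opens to 85 mm and grips with 20 to 120 N. Pads are 22 mm wide; open, the fingers measure 114 mm over their backs; the gripper's body (76 mm by 85 mm) begins 54 mm behind the grasp point. The pads swing forward as they close: fully open they stand 13 mm farther back than shut.
Start: joints at [-1.359, 0.264, 1.604, -0, 1.274, -0.037], TCP at [0.166, -0.654, 0.231] pointing down, gripper open.
Joint ranges: [-2.63, 2.63], [-0.94, 2.18], [0.31, 2.57], [-1.31, 4.45], [0, 2.66], [-2.55, 2.55]. Speed limits (rad/s): [2.57, 2.57, 3.14, 3.14, 3.14, 3.14].

### API

Orientations are given as a rotation vector (axis times angle).
In Python, from workcell import bot gives the robot as it stands.
- The arm moves only by the tool arm_command, never from a script. Its argument "targets" is text: rows parted by semicolons, each of 7 numbers parted by spaces: the shift along the tool's x, y, z in mm, then the turn, a rotation vector about the tool's x, y, z in degrees, then the opening, from 0 (shut) to 1 (fully open). A call has 1 to 10 rows; each row is the pose to reach, as a shift and turn from the pose commanded when the call began, along the tool's axes at that moment; what a row does not reach only later rows make up. A row lasts 1/12 s, in which the tool goes at most 41.7 mm and 7.16 degrees, less where a joint would pass 70% of its speed; a pose out of reach is approached as far as the arm can. A call with a gripper value outside its range is refused whole. The fingers move at their own pace and stop on an object; "newtons" is the grip in N (left out, the last holds). Time passes only in rows, so rows that repeat a pose let the fingers close. It gives the time, the measured TCP pose, the force and the opening at its end, in the units of the state.
- bot.read_state(): the state, without advancing time (a new reading comes with each control period).
- bot.read_camera(name): name is "scene" or "top"; returns (picture, depth): 400x640x3 uint8, blue, green, red; 400x640 float32, m along the optical axis (not along the pixel's ray), 0 where there is no reading.
- bot.camera_params(name): a dict with "fov_y" (degrees; the focal length in pixels is half the picture's height over the tangent of half this angle, whatever the lens; pixels are square), "cx", "cy" (the principal point, pixels), "xyz" and "rotation" of the camera in the world. Camera axes: x right, y up, looking along -z (the intrinsics and any distortion apply to the point x, -y, -z); pixel columns grow to the right and rows downward; lengths in m; the calibration is good to about 2 mm. A picture is of the moment at which its call begins. camera_params takes no time and is no camera call.
- bot.finish_job(): hands the job in, once; it reports no verdict.
The state is a dict: "time": time; "q": joint angles; "joint_vel": joint speeds; "joint_torque": joint torques, N m; "tool_pos": TCP position; "tcp_rot": TCP orientation; "wrist_force": force on the tool from outside, world axes, zero at the start; "torque": the same for the moment, N m; "width": opening from 0.0 (shut) to 1.0 (fully open).
Only numpy, scipy, OpenCV 4.12 (cv2) and the standard library are available. Lean on these libraries where they do the work, as an engineer would, in place of code of your own. Each camera call takes 0.05 s, during which the arm holds its last target.

### The job

Lift the grooved wooden rail out of its jig with its three offcuts aboard, and tip it so that they slide out of its open end into the black bin; do not handle the offcuts themselves. Then hold the emptied rail over the leaning inspection camera, groove side away from the lens: the middle of its underside on the line of sight 150 mm from the lens glass, the underside square to that line, and the rail's length in the direction in which the camera leans (either end first). Finish while holding it still there; touch nothing of the camera and leave the things lying around the bin where they are.

Things in the scene. Friction and masses are not known exactly. Their poses are not given: they have to be found in the camera images.
- rail: loose pale wooden rail, 240 x 56 x 30 high, 0.17 kg: a trough with a 42 wide, 20 deep groove along its top (floor 10, side walls 7 thick), three dark 16 mm drill holes. Origin at the middle of its underside, z up, x along it: closed at the +x end by a 10 thick wall, open at the -x end. Lies level in the jig; can be gripped across its width at mid-length, within 5 of its balance point.
- jig: fixed drilling jig that holds the rail at the start: brown wooden base 280 x 110 x 12, with two blocks (30 long, 50 wide, tops 38 above the bench, 80 either side of the middle along x) that carry the rail's underside and an upright end stop (12 thick, 50 wide, top 50 above the bench) about 6 beyond each end of the rail. The rail lifts straight up out of it. Origin at the middle of the underside, x along the rail. Stands on the left or on the right of the bin, turned a little.
- bin: fixed open black plastic offcut bin, 180 x 180 outside, 70 high, walls and floor 5 thick, plain square. Origin at the centre of its underside, z up.
- camera: fixed stand of the upward-looking inspection camera: dark steel foot 110 x 100 x 14 with two upright posts (tops 72 above the bench) that carry the camera head. Origin at the centre of the foot's underside, lens centre 100 above it, z up; the camera leans towards its -x. Stands on the other side of the bin from the jig, turned a little.
- lens: the camera's grey head with a round black barrel (diameter 44, 30 long) on it, fixed on the stand. Origin at the centre of the lens glass (the front of the barrel); z is the line of sight, pointing upward and leaning 25 degrees (0.436 rad) from the vertical towards the stand's -x; y is level, x is the length direction of the picture, in the upright plane of the lean.
- offcut_a: loose brown wooden block 28 x 27 x 20, 12 g, lying in the rail's groove; the wood is slippery and slides down the groove when it slopes more than about 25 degrees. Origin at the centre of its underside.
- offcut_b: loose brown wooden block 24 x 30 x 18, 12 g, lying in the rail's groove, just as slippery. Origin at the centre of its underside.
- offcut_c: loose brown wooden round plug, diameter 28, 18 high, 12 g, standing in the rail's groove, just as slippery. Origin at the centre of its underside.
- sanding_block: bystander: cork sanding block 70 x 110 x 35, beyond the bin. Origin at the centre of its underside.
- tape_roll: bystander: roll of paper tape, 96 across, 25 high, lying flat beyond the bin. Origin at the centre of its underside.
- screwdriver: bystander: screwdriver, about 200 long, lying on the near left of the bin. Origin near its middle.
- clamp_pad: bystander: dark wooden block 90 x 50 x 30 on the near right. Origin at the centre of its underside.
There are look-alikes about, which are no part of the job. Leave any green look-alike of the camera alone.

How it is judged:
By the outcome, as a careful person would: the job done as asked, in the order asked, and still so for the second after the job is handed in, while the arm keeps its last pose, push and grip.
It also fails if it takes over 45 s, if anything falls off the work surface, if the arm or the gripper's body presses on something with over 40 N, if the wrist force passes 120 N, or if a joint passes its speed limit or range.

## Working session

There is one attempt and no reset: what is moved stays moved. The work goes in short steps, Python scripts to look and compute and a tool call to move; the robot and the scene stay as the last step left them, time stands still between calls to the robot, and variables do not carry over. Pictures are saved under pics/ and viewed, and the job is handed in when it is done.

Besides the shell and the picture viewer there is one more tool, called after "Request:" as name(argument=value, ...) on one line, values as JSON. arm_command: Moves the arm, as the interface text tells. Its arguments: {"type":"object","properties":{"targets":{"type":"string"},"newtons":{"type":"number"}},"required":["targets"]}

```bash
ls; mkdir -p pics; python3 - <<'E'
from workcell import bot
import cv2,numpy as np
for n in ("scene","top"):
    p,d=bot.read_camera(n); cv2.imwrite(f"pics/{n}0.png",p); np.save(f"{n}0.npy",d)
    c=bot.camera_params(n); print(n,c)
print(bot.read_state())
E
```

```text
pics
scene {'fov_y': 52.55476377183146, 'cx': 323.4134182533668, 'cy': 201.95370091219468, 'xyz': array([ 1.12994127, -0.49969799,  0.8476781 ]), 'rotation': array([0.75596292, 0.34546834, 0.80040231])}
top {'fov_y': 53.341060881514686, 'cx': 318.88203468257376, 'cy': 197.01034513837237, 'xyz': array([ 0.38386663, -0.01204904,  1.09365264]), 'rotation': array([ 0.14460527, -0.09900777, -1.54477387])}
{'time': 0.1, 'q': array([-1.35892092e+00,  2.64713351e-01,  1.60528680e+00,  3.20294103e-06,
        1.27371786e+00, -3.68812727e-02]), 'joint_vel': array([-1.11545297e-04,  8.12465952e-04, -5.41856082e-03,  1.57063117e-03,
        1.01697559e-03,  6.37304216e-05]), 'joint_torque': array([-1.42148047e-04, -5.16706109e+01, -3.68590629e+01, -1.74065809e-05,
        6.27579895e-03,  1.24121206e-05]), 'tool_pos': array([ 0.16605042, -0.65354384,  0.23003594]), 'tcp_rot': array([-3.11522283e+00, -3.89475235e-01,  2.86751680e-04]), 'wrist_force': array([ 0.12451602, -0.24509936, -0.25786771]), 'torque': array([-7.34140592e-03,  9.34767509e-05, -5.15709537e-02]), 'width': 0.9981562730820088}
```

View pics/scene0.png

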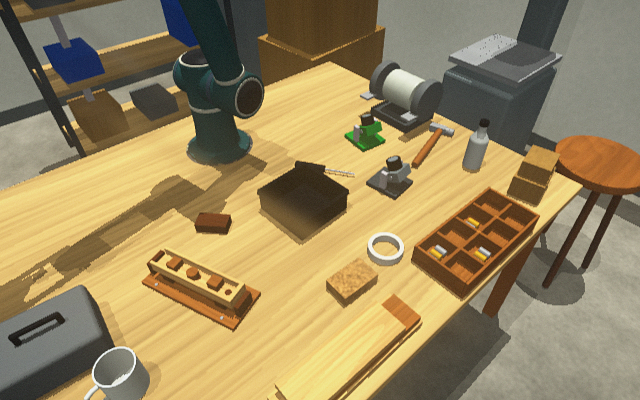

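View pics/top0.png

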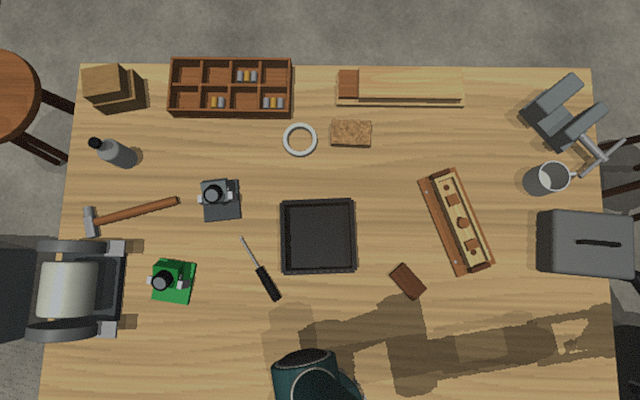

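The scene picture shows the jig and rail at about (200,285), the bin at (303,200), the grey camera at (391,175) and the green look-alike at (365,130). In the top picture the rail is at (457,222), the bin at (318,236), the grey camera at (218,200) and the green one at (173,280). Only the grey one fits: dark steel, across the bin from the jig. I'll enlarge both next.

```bash
cat > h.py <<'E'
import numpy as np,cv2
from workcell import bot
from scipy.spatial.transform import Rotation as R
def cloud(n,d):
    c=bot.camera_params(n); f=200/np.tan(np.radians(c['fov_y']/2))
    v,u=np.mgrid[0:400,0:640]
    P=np.stack([(u-c['cx'])/f*d,-(v-c['cy'])/f*d,-d],-1)
    return P@R.from_rotvec(c['rotation']).as_matrix().T+c['xyz']
def proj(n,X):
    c=bot.camera_params(n); f=200/np.tan(np.radians(c['fov_y']/2))
    p=(np.atleast_2d(X)-c['xyz'])@R.from_rotvec(c['rotation']).as_matrix()
    return np.stack([c['cx']+f*p[:,0]/-p[:,2],c['cy']-f*p[:,1]/-p[:,2]],-1)
E
python3 - <<'E'
from h import *
for n in("top","scene"):
    d=np.load(n+"0.npy");P=cloud(n,d)
    print(n,(d==0).mean())
    # table plane check
    m=(abs(P[...,2])<.02)&(P[...,0]>.3)&(P[...,0]<.8)&(abs(P[...,1])<.5)
    A=np.c_[P[m][:,:2],np.ones(m.sum())];print(np.linalg.lstsq(A,P[m][:,2],rcond=None)[0],np.median(P[m][:,2]))
t=cv2.imread("pics/top0.png");s=cv2.imread("pics/scene0.png")
r=lambda i,x,y,w,h,k:cv2.resize(i[y:y+h,x:x+w],None,fx=k,fy=k,interpolation=cv2.INTER_CUBIC)
a=np.hstack([r(t,405,155,100,130,3),r(t,180,165,75,65,6)[:390]]);cv2.imwrite("pics/c1.png",a);print(a.shape)
b=np.hstack([r(s,130,235,140,100,3)[:300],r(s,340,100,75,60*2,2.5)[:300]]);cv2.imwrite("pics/c2.png",b);print(b.shape)
E
```

```text
top 0.00391015625
[-0.00417675 -0.00026428  0.00369336] 0.0006439985626498501
scene 0.0040078125
[-0.00555699  0.00055307  0.00647345] 0.002132586341279219
(390, 750, 3)
(300, 608, 3)
```

```bash
python3 - <<'E'
from h import *
d=np.load("top0.npy");P=cloud("top",d)
# rail region
def reg(x0,x1,y0,y1,P=P):
    return P[y0:y1,x0:x1].reshape(-1,3)
Q=reg(410,500,160,280)
for lo,hi in((.004,.02),(.04,.056),(.056,.062),(.062,.074)):
    q=Q[(Q[:,2]>lo)&(Q[:,2]<hi)]
    if len(q)>5:
        r=cv2.minAreaRect(q[:,:2].astype(np.float32)*1000);print(lo,hi,len(q),np.median(q[:,2]),r)
Q=reg(270,365,190,285);q=Q[(Q[:,2]>.06)&(Q[:,2]<.08)];print('bin',len(q),cv2.minAreaRect(q[:,:2].astype(np.float32)*1000))
Q=reg(185,250,170,230)
print(np.histogram(Q[:,2],bins=np.arange(-.01,.13,.01)))
q=Q[(Q[:,2]>.008)&(Q[:,2]<.02)];print('foot',len(q),cv2.minAreaRect(q[:,:2].astype(np.float32)*1000))
E
```

```text
0.004 0.02 1969 0.012007639135183323 ((505.0595703125, -348.8433837890625), (240.9875030517578, 328.2794189453125), 89.28473663330078)
0.04 0.056 1320 0.04893190132021141 ((494.2591552734375, -345.4569091796875), (275.68658447265625, 56.43104934692383), 21.37244987487793)
0.056 0.062 175 0.05895994611774413 ((493.213134765625, -344.00799560546875), (235.99911499023438, 51.548866271972656), 21.264087677001953)
0.062 0.074 1076 0.06777668116208913 ((495.8462829589844, -346.2052307128906), (240.16477966308594, 58.46882629394531), 21.26549530029297)
bin 1323 ((442.9000549316406, 22.241302490234375), (193.02110290527344, 193.4449920654297), 3.4826793670654297)
(array([1098, 1253,  770,   17,   10,   15,   34,  133,  175,  123,  125,
        131,    3,    0]), array([-0.01,  0.  ,  0.01,  0.02,  0.03,  0.04,  0.05,  0.06,  0.07,
        0.08,  0.09,  0.1 ,  0.11,  0.12,  0.13]))
foot 788 ((537.9918212890625, 294.17584228515625), (110.4911117553711, 101.97978210449219), 7.91768741607666)
```

View pics/c1.png

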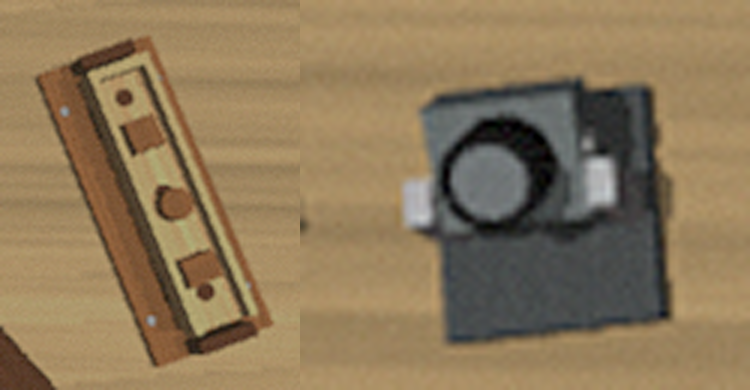

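View pics/c2.png

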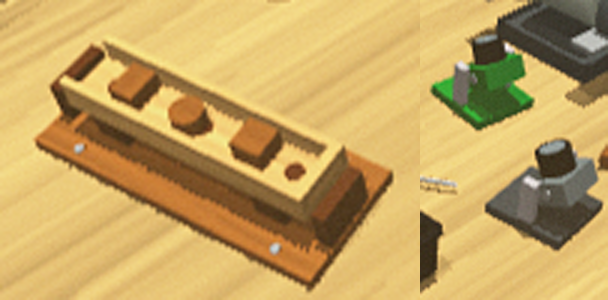

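```bash
python3 - <<'E'
from h import *
C={n:cloud(n,np.load(n+"0.npy")) for n in("top","scene")}
I={n:cv2.imread(f"pics/{n}0.png") for n in C}
# glass in top: print z / gray map
P=C["top"]
for v in range(180,206,2):
    print(v,' '.join(f"{P[v,u,2]*1000:4.0f}" for u in range(196,234,2)),'|',' '.join(f"{I['top'][v,u].mean():3.0f}" for u in range(196,234,2)))
for n in C:
    Q=C[n].reshape(-1,3)
    m=(abs(Q[:,0]-.538)<.07)&(abs(Q[:,1]-.294)<.07)
    q=Q[m]; f=q[(q[:,2]>.01)&(q[:,2]<.018)]
    print(n,'foot',len(f),cv2.minAreaRect(f[:,:2].astype(np.float32)*1000),np.median(f[:,2]))
    # rail
    m=(abs(Q[:,0]-.495)<.16)&(abs(Q[:,1]+.346)<.13)
    q=Q[m]
    for lo,hi in((.0095,.015),(.0635,.073)):
        f=q[(q[:,2]>lo)&(q[:,2]<hi)];print(n,lo,len(f),cv2.minAreaRect(f[:,:2].astype(np.float32)*1000),np.median(f[:,2]))
    yaw=np.radians(21.3);a=np.array([np.cos(yaw),np.sin(yaw)]);b=np.array([-a[1],a[0]])
    l=(q[:,:2]-[.4955,-.346])@a; w=(q[:,:2]-[.4955,-.346])@b
    for lo in range(-140,141,5):
        k=(abs(w)<.012)&(l*1000>=lo)&(l*1000<lo+5)
        if k.any(): print(lo,int(np.median(q[k,2])*1000),end='; ')
    print()
    Qb=Q[(abs(Q[:,0]-.443)<.11)&(abs(Q[:,1]-.022)<.11)&(Q[:,2]>.066)&(Q[:,2]<.076)];print('bin',cv2.minAreaRect(Qb[:,:2].astype(np.float32)*1000))
E
```

```text
180    1   -1   -1   -1    2   -0   58   60   63   64   70   70   73   72   81   64   17   17   14 | 129 132 134 121  98  86  79  62  52  48  53  63  73  82  89  39  55  37  37
182   -4   -3    3   72   74   78   81   81   83   84   81   83   85   81   84   65   17   12   12 | 131 133 120  72  73  90  92  96  99 111 112 110 112 111 123  35  44  44  47
184   -0   -2   84   83   86   83   83   81   85   83   81   80   80   80   85   68   14   16   17 | 140 138 119 108 110 110 115  87  78  63  81 114 114 109 110  49  50  44  50
186   -1    4   82   80   80   82   91   99  100   96   92   80   80   80   79   69   47   16   13 | 141 142 124 102 104 117  67  13  18  30   7  11  92 109 110  57  65  43  44
188    1   -2   80   76   79  107  105  108  107  110  105   92   80   76   77   71   60   17   17 | 133 134 127 107 110  56  15  24  22  25  12  19   0 113 110  73 113  46  40
190   -2    1    3   78  103  108  107  108  106  106  108   99   89   74   73   71   63   14   14 | 134 134 136 108  61  34  99 125 124  99  29  30  22  74 110  82  76  31  53
192   -1   -1    3   77  102  104  101
[... 2422 characters left out ...]
78) 0.013369110878540535
scene 0.0635 1157 ((496.3452453613281, -347.72821044921875), (242.76052856445312, 59.020259857177734), 20.894357681274414) 0.06898648725414736
-140 51; -135 52; -130 49; -125 48; -120 50; -115 49; -110 49; -105 50; -100 50; -95 50; -85 66; -80 67; -75 67; -70 68; -65 68; -60 60; -55 49; -50 49; -45 49; -40 49; -35 49; -30 50; -25 68; -20 67; -15 67; -10 67; -5 67; 0 55; 5 49; 10 50; 15 49; 20 49; 25 49; 30 51; 35 68; 40 69; 45 70; 50 70; 55 69; 60 69; 65 59; 70 49; 75 49; 80 49; 85 50; 90 49; 95 50; 105 68; 110 70; 115 62; 120 56; 125 51; 130 51; 135 27; 140 2; 
bin ((443.2811584472656, 22.217208862304688), (198.01568603515625, 197.6699676513672), 3.8431246280670166)
```

The enlarged crops confirm the targets. In c1 the jig holds the pale rail with three offcuts and three drill holes, and its closed wall is at the top (far) end. The grey stand's glass is at about (490,180) in the crop, and its depth falls towards the robot, so it leans to -x. The green stand in c2 at (480,80) is the decoy.

```bash
cat >> h.py <<'E'
def Rt(yaw,pitch=0):
    """rail frame->tool: rail x heading yaw deg, +x end raised by pitch deg; returns tool rotation (x=rail x, z=-rail z)"""
    a,t=np.radians([yaw,pitch])
    x=np.array([np.cos(t)*np.cos(a),np.cos(t)*np.sin(a),np.sin(t)])
    z=-np.array([-np.sin(t)*np.cos(a),-np.sin(t)*np.sin(a),np.cos(t)])
    return np.stack([x,np.cross(z,x),z],1)
def rel(pos,Rm):
    s=bot.read_state();R0=R.from_rotvec(s['tcp_rot'])
    print('t',s['time'],'pos',np.round(s['tool_pos'],4),'q',np.round(s['q'],2),'w',round(s['width'],3))
    d=R0.inv().apply(np.array(pos)-s['tool_pos'])*1000
    r=(R0.inv()*R.from_matrix(Rm)).as_rotvec(degrees=True)
    print('shift',np.round(d,1),'|',round(np.linalg.norm(d)),'turn',np.round(r,2))
E
python3 - <<'E'
from h import *
P=cloud("top",np.load("top0.npy"));I=cv2.imread("pics/top0.png").mean(2)
m=np.zeros((400,640),bool);m[188:203,203:219]=1
m&=(I>85)&(P[...,2]>.085)&(P[...,2]<.13)
q=P[m];c=q.mean(0);n=np.linalg.svd(q-c)[2][2];n*=np.sign(n[2]);print(len(q),c,n,np.degrees(np.arccos(n[2])),np.degrees(np.arctan2(-n[1],-n[0])))
print(proj("top",[[.538,.294,.1]]),proj("scene",[[.538,.294,.1]]))
rel([.4957,-.3467,.13],Rt(21.3)); rel([.4957,-.3467,.028],Rt(21.3))
E
```

```text
123 [0.53928281 0.2935708  0.10133164] [-0.40451184 -0.02006769  0.91431256] 23.891710356660198 2.840094611722579
[[210.96196748 195.39644417]] [[392.56438989 158.7288716 ]]
t 0.1 pos [ 0.1661 -0.6535  0.23  ] q [-1.36  0.26  1.61  0.    1.27 -0.04] w 0.998
shift [ 395.  -216.   100.5] | 461 turn [-0.12 -0.01 -7.05]
t 0.1 pos [ 0.1661 -0.6535  0.23  ] q [-1.36  0.26  1.61  0.    1.27 -0.04] w 0.998
shift [ 395.  -215.8  202.5] | 494 turn [-0.12 -0.01 -7.05]
```

Request:
arm_command(targets="40 -22 0 0 0 0 1; 80 -44 0 0 0 -1 1; 115 -63 0 0 0 -2 1; 150 -82 0 0 0 -3 1; 185 -101 0 0 0 -4 1; 220 -120 0 0 0 -5 1; 255 -139 0 0 0 -6 1; 290 -158 0 0 0 -7 1; 325 -178 0 0 0 -7 1; 360 -197 10 0 0 -7 1")

```text
time: 0.93
tool_pos: [0.4686, -0.3737, 0.2231]
tcp_rot: [3.085, 0.579, 0.003]
wrist_force: [0.3, -1.1, 0.0]
width: 0.996
```

```bash
python3 - <<'E'
from h import *
rel([.4957,-.3467,.1],Rt(21.3)); rel([.4957,-.3467,.028],Rt(21.3))
E
```

```text
t 0.9333 pos [ 0.4686 -0.3737  0.2231] q [-0.71  0.13  1.78 -0.    1.23  0.49] w 0.996
shift [ 34.9 -15.7 123.1] | 129 turn [ 0.18 -0.09 -0.04]
t 0.9333 pos [ 0.4686 -0.3737  0.2231] q [-0.71  0.13  1.78 -0.    1.23  0.49] w 0.996
shift [ 34.7 -15.9 195.1] | 199 turn [ 0.18 -0.09 -0.04]
```

Request:
arm_command(targets="18 -8 30 0 0 0 1; 35 -15 60 0 0 0 1; 35 -15 90 0 0 0 1; 35 -15 115 0 0 0 1; 35 -15 115 0 0 0 1; 35 -15 115 0 0 0 1")

```text
time: 1.43
tool_pos: [0.4923, -0.3466, 0.1042]
tcp_rot: [-3.084, -0.579, 0.005]
wrist_force: [0.7, 0.2, 0.4]
width: 0.999
```

```bash
python3 - <<'E'
from h import *
rel([.4957,-.3467,.028],Rt(21.3))
for n in ("scene","top"):
    p,d=bot.read_camera(n); cv2.imwrite(f"pics/{n}1.png",p[200:350,110:310] if n=="scene" else p[130:300,380:540])
E
```

```text
t 1.4333 pos [ 0.4923 -0.3466  0.1042] q [-0.65  0.24  1.88 -0.    1.03  0.54] w 0.999
shift [ 3.4  1.6 76.2] | 76 turn [-0.25  0.15 -0.03]
```

View pics/scene1.png

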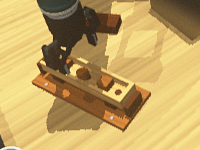

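The picture shows the open gripper straddling the rail across its middle, at about (75,60) in the crop. I'll go down and grip.

Request:
arm_command(targets="3 1.5 25 0 0 0 1; 3 1.5 50 0 0 0 1; 3 1.5 66 0 0 0 1; 3 1.5 76 0 0 0 1; 3 1.5 76 0 0 0 1; 3 1.5 76 0 0 0 0.55; 3 1.5 76 0 0 0 0.3; 3 1.5 76 0 0 0 0.3; 3 1.5 76 0 0 0 0.3; 3 1.5 76 0 0 0 0.3", newtons=60)

```text
time: 2.37
tool_pos: [0.4986, -0.3495, 0.0327]
tcp_rot: [3.085, 0.579, 0.004]
wrist_force: [-0.7, -0.5, 6.8]
width: 0.646
```

```bash
python3 - <<'E'
from h import *
rel([.4957,-.3467,.028],Rt(21.3));s=bot.read_state();print(s['wrist_force'],s['torque'])
E
```

```text
t 2.3667 pos [ 0.4986 -0.3495  0.0327] q [-0.65  0.33  1.92 -0.    0.89  0.55] w 0.646
shift [-1.7 -3.7  4.6] | 6 turn [ 0.2  -0.12 -0.05]
[-0.67908049 -0.51489227  6.81525483] [ 0.19328236  0.12551588 -0.03099456]
```

Request:
arm_command(targets="0 0 0 0 0 0 0.3; 0 0 -4 0 0 0 0.3; 0 0 -10 0 0 0 0.3; 0 0 -20 0 0 0 0.3; 0 0 -32 0 0 0 0.3; 0 0 -45 0 0 0 0.3; 0 0 -58 0 0 0 0.3; 0 0 -70 0 0 0 0.3; 0 0 -70 0 0 0 0.3; 0 0 -70 0 0 0 0.3")

```text
time: 3.2
tool_pos: [0.4981, -0.349, 0.1021]
tcp_rot: [3.085, 0.579, 0.003]
wrist_force: [0.7, -0.0, -2.5]
width: 0.647
```

```bash
python3 - <<'E'
from h import *
s=bot.read_state();rel(s['tool_pos'],Rt(21.3));print(s['wrist_force'],s['torque'])
for n,(y0,y1,x0,x1) in {"scene":(170,330,110,310),"top":(130,300,380,560)}.items():
    p,d=bot.read_camera(n);np.save(n+"2.npy",d); cv2.imwrite(f"pics/{n}2f.png",p);cv2.imwrite(f"pics/{n}2.png",cv2.resize(p[y0:y1,x0:x1],None,fx=3,fy=3))
E
```

```text
t 3.2 pos [ 0.4981 -0.349   0.1021] q [-0.65  0.25  1.88 -0.    1.01  0.55] w 0.647
shift [0. 0. 0.] | 0 turn [ 0.16 -0.1  -0.04]
[ 0.71920366 -0.03443578 -2.47297278] [-0.0141564  -0.00028626  0.00600766]
```

View pics/scene2.png

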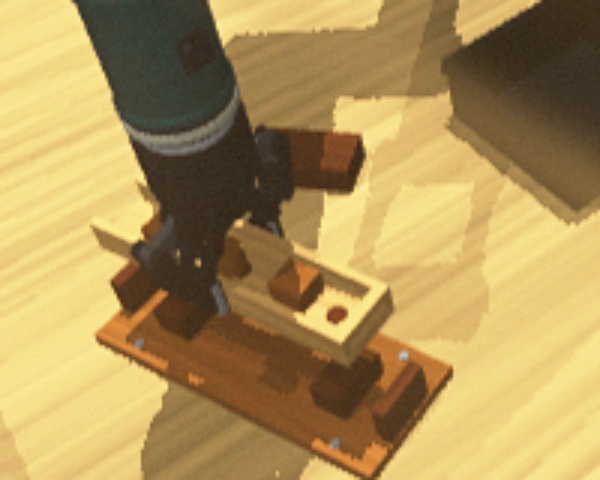

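View pics/top2.png

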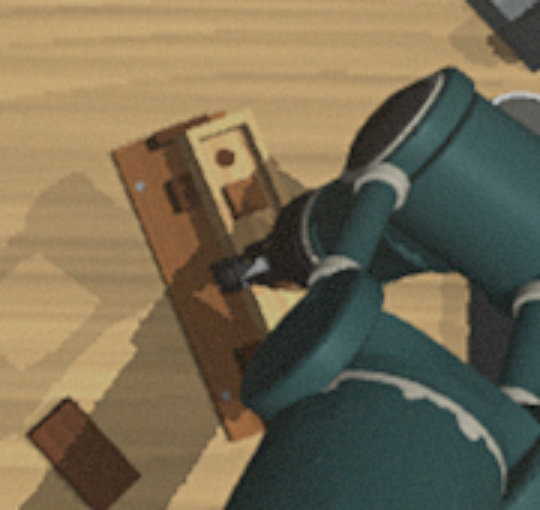

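The rail is clear of its stops and all three offcuts are aboard; in the scene crop they show at (150,215), (235,255) and (297,285). Next is the traverse to the bin.

```bash
python3 - <<'E'
from h import *
P=cloud("scene",np.load("scene2.npy"));I=cv2.imread("pics/scene2f.png")
q=P[200:300,130:250].reshape(-1,3);tp=np.array([.4981,-.349]);y=np.radians(21.3);a=np.array([np.cos(y),np.sin(y)]);b=np.array([-a[1],a[0]])
l=(q[:,:2]-tp)@a;w=(q[:,:2]-tp)@b
k=(abs(w)<.035)&(l>.04)&(l<.14)&(q[:,2]>.125)&(q[:,2]<.15)
print('rim z',np.median(q[k,2]),'l max',np.percentile(l[k],[98,99.5,100]),'w',np.percentile(w[k],[0.5,2,98,99.5]))
A=np.c_[l[k],w[k],np.ones(k.sum())];print(np.linalg.lstsq(A,q[k,2],rcond=None)[0])
rel([.498,-.349,.16],Rt(21.3))
rel([.443,.16,.165],Rt(90))
E
```

```text
rim z 0.1379798287593597 l max [0.11941444 0.11982386 0.12039254] w [-0.02890396 -0.02859934  0.02714369  0.02804029]
[-0.01455453  0.02117724  0.13722856]
t 3.3 pos [ 0.4968 -0.348   0.1   ] q [-0.65  0.25  1.88  0.    1.01  0.55] w 0.647
shift [  0.7   1.3 -60. ] | 60 turn [-0.03  0.02 -0.05]
t 3.3 pos [ 0.4968 -0.348   0.1   ] q [-0.65  0.25  1.88  0.    1.01  0.55] w 0.647
shift [ 134.  -493.   -64.8] | 515 turn [-4.000e-02 -0.000e+00 -6.875e+01]
```

Request:
arm_command(targets="0 0 -12 0 0 0 0.3; 0 -2 -30 0 0 0 0.3; 2 -8 -48 0 0 0 0.3; 6 -20 -60 0 0 -2 0.3; 12 -38 -65 0 0 -5 0.3; 20 -62 -65 0 0 -9 0.3; 28 -90 -65 0 0 -13 0.3; 36 -120 -65 0 0 -17 0.3; 44 -150 -65 0 0 -21 0.3; 52 -180 -65 0 0 -25 0.3")

```text
time: 4.13
tool_pos: [0.4794, -0.1596, 0.1652]
tcp_rot: [-2.885, -1.241, 0.001]
wrist_force: [-0.2, -0.2, -2.8]
width: 0.65
```

```bash
python3 - <<'E'
from h import *
rel([.443,.16,.165],Rt(90))
E
```

```text
t 4.1333 pos [ 0.4794 -0.1596  0.1652] q [-0.37 -0.01  2.03  0.    1.12  0.39] w 0.65
shift [ 206.9 -246.3    0.5] | 322 turn [-5.000e-02 -2.000e-02 -4.347e+01]
```

Request:
arm_command(targets="19 -23 0 0 0 -4 0.3; 39 -46 0 0 0 -8 0.3; 59 -70 0 0 0 -12 0.3; 79 -94 0 0 0 -16 0.3; 99 -118 0 0 0 -20 0.3; 119 -142 0 0 0 -25 0.3; 139 -166 0 0 0 -30 0.3; 158 -188 0 0 0 -35 0.3; 175 -208 0 0 0 -39 0.3; 188 -224 0 0 0 -43 0.3")

```text
time: 4.97
tool_pos: [0.4472, 0.1314, 0.1654]
tcp_rot: [-2.228, -2.214, -0.0]
wrist_force: [0.7, 0.2, -2.1]
width: 0.65
```

```bash
python3 - <<'E'
from h import *
rel([.443,.16,.16],Rt(90));rel([.443,.16,.16],Rt(90,20));rel([.443,.16,.16],Rt(90,50))
E
```

```text
t 4.9667 pos [0.4472 0.1314 0.1654] q [ 0.23 -0.08  2.11  0.    1.12  0.24] w 0.65
shift [28.6 -4.4  5.4] | 29 turn [-0.03 -0.04 -0.37]
t 4.9667 pos [0.4472 0.1314 0.1654] q [ 0.23 -0.08  2.11  0.    1.12  0.24] w 0.65
shift [28.6 -4.4  5.4] | 29 turn [ 0.04 19.96 -0.37]
t 4.9667 pos [0.4472 0.1314 0.1654] q [ 0.23 -0.08  2.11  0.    1.12  0.24] w 0.65
shift [28.6 -4.4  5.4] | 29 turn [ 0.14 49.96 -0.36]
```

Request:
arm_command(targets="12 -2 2 0 0 0 0.3; 22 -4 4 0 0 0 0.3; 28 -4 5 0 0 0 0.3; 28 -4 5 0 2 0 0.3; 28 -4 5 0 5 0 0.3; 28 -4 5 0 9 0 0.3; 28 -4 5 0 12 0 0.3; 28 -4 5 0 15 0 0.3; 28 -4 5 0 15 0 0.3")

```text
time: 5.72
tool_pos: [0.4443, 0.1553, 0.1595]
tcp_rot: [-2.098, -2.065, -0.275]
wrist_force: [0.5, -1.0, -2.7]
width: 0.645
```

```bash
python3 - <<'E'
from h import *
rel([.443,.16,.16],Rt(90,50))
o=[]
for n,(y0,y1,x0,x1) in {"scene":(60,260,240,440),"top":(130,330,180,380)}.items():
    p,d=bot.read_camera(n);o.append(cv2.resize(p[y0:y1,x0:x1],None,fx=2,fy=2))
cv2.imwrite("pics/b3.png",np.hstack(o))
E
```

```text
t 5.7167 pos [0.4443 0.1553 0.1595] q [ 0.09 -0.1   2.16  0.3   1.08 -0.03] w 0.645
shift [ 4.6 -1.4  0.7] | 5 turn [ 0.41 34.98 -0.81]
```

View pics/b3.png

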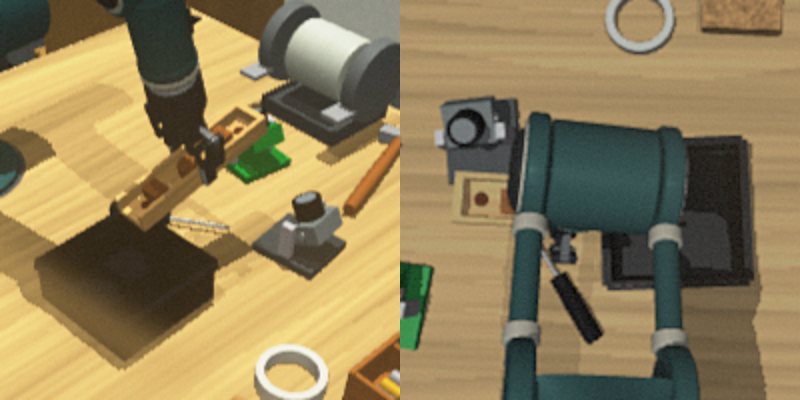

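The rail is tilted about 15°, offcuts still aboard, with its mouth at (135,215) in the left crop over the bin. The camera stand and screwdriver are clear. Now I'll tip it slowly.

Request:
arm_command(targets="2 0 0 0 4 0 0.3; 4 0 0 0 7 0 0.3; 4 0 0 0 10 0 0.3; 4 0 0 0 12 0 0.3; 4 0 0 0 14 0 0.3; 4 0 0 0 16 0 0.3; 4 0 0 0 18 0 0.3; 4 0 0 0 20 0 0.3; 4 0 0 0 22 0 0.3; 4 0 0 0 24 0 0.3")

```text
time: 6.65
tool_pos: [0.4451, 0.1611, 0.1614]
tcp_rot: [-1.84, -1.819, -0.651]
wrist_force: [0.4, -0.6, -2.4]
width: 0.648
```

Request:
arm_command(targets="0 0 0 0 2 0 0.3; 0 0 0 0 5 0 0.3; 0 0 0 0 8 0 0.3; 0 0 0 0 11 0 0.3; 0 0 0 0 11 0 0.3; 0 0 0 0 11 0 0.3; 0 0 0 0 11 0 0.3; 0 0 0 0 11 0 0.3")

```text
time: 7.32
tool_pos: [0.4453, 0.1612, 0.1618]
tcp_rot: [-1.715, -1.695, -0.799]
wrist_force: [-0.1, -0.1, -2.1]
width: 0.647
```

```bash
cat > look.py <<'E'
from h import *
import sys
rel([.443,.16,.16],Rt(90,50));s=bot.read_state();print(s['wrist_force'])
o=[]
for n,(y0,y1,x0,x1) in {"scene":(60,260,240,440),"top":(130,330,180,380)}.items():
    p,d=bot.read_camera(n);np.save(n+"L.npy",d);o.append(cv2.resize(p[y0:y1,x0:x1],None,fx=2,fy=2));cv2.imwrite(f"pics/{n}_{sys.argv[1]}.png",p)
cv2.imwrite(f"pics/{sys.argv[1]}.png",np.hstack(o))
E
python3 look.py b4
```

```text
t 7.3167 pos [0.4453 0.1612 0.1618] q [-0.29  0.06  2.24  0.87  1.29 -0.73] w 0.647
shift [-2.2 -2.3  0.2] | 3 turn [ 0.57  0.1  -0.39]
[-0.07148855 -0.14044976 -2.13874959]
```

View pics/b4.png

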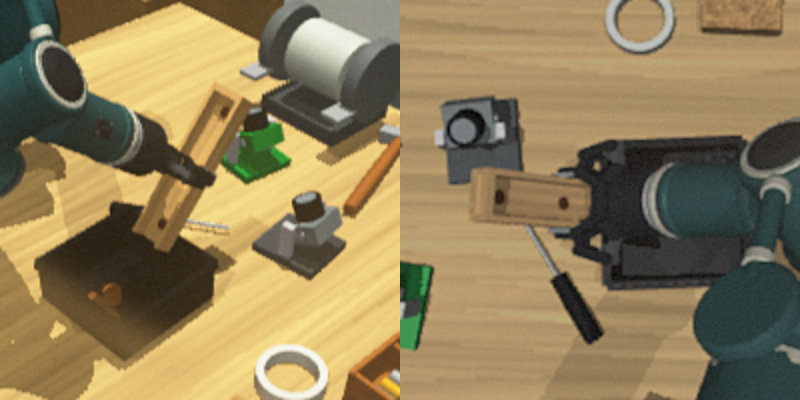

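Request:
arm_command(targets="0 0 0 0 3 0 0.3; 0 0 0 0 6 0 0.3; 0 0 0 0 9 0 0.3; 0 0 0 0 9 0 0.3; 0 0 0 0 9 0 0.3; 0 0 0 0 9 0 0.3")

```text
time: 7.92
tool_pos: [0.4452, 0.1609, 0.1616]
tcp_rot: [-1.608, -1.588, -0.909]
wrist_force: [-0.3, -0.8, -1.8]
width: 0.643
```

```bash
python3 look.py b5; python3 - <<'E'
import cv2,numpy as np
p=cv2.imread("pics/scene_b5.png")[90:250,250:390]
p=np.clip(p.astype(float)*1.5,0,255).astype(np.uint8)
cv2.imwrite("pics/b5z.png",cv2.resize(p,None,fx=3.7,fy=3.7,interpolation=cv2.INTER_CUBIC))
E
```

```text
t 7.9167 pos [0.4452 0.1609 0.1616] q [-0.35  0.15  2.24  0.96  1.39 -0.86] w 0.643
shift [-1.9 -2.2 -0. ] | 3 turn [ 0.62 -8.91 -0.4 ]
[-0.34677809 -0.79173543 -1.84517276]
```

View pics/b5z.png

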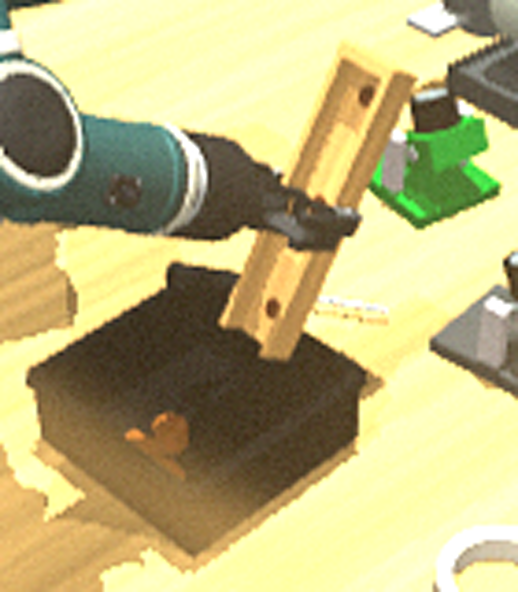

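The enlarged crop shows the groove empty, with only drill holes at (367,93) and (272,307). Offcuts lie in the bin around (135,435), (170,430) and (175,468). I'll raise the rail and level it.

```bash
python3 - <<'E'
from h import *
rel([.43,.15,.29],Rt(90,25));rel([.43,.15,.29],Rt(90,0))
E
```

```text
t 8.0167 pos [0.4453 0.1611 0.1619] q [-0.35  0.15  2.24  0.96  1.39 -0.86] w 0.646
shift [103.9 -14.9 -75.8] | 129 turn [  0.55 -33.92  -0.48]
t 8.0167 pos [0.4453 0.1611 0.1619] q [-0.35  0.15  2.24  0.96  1.39 -0.86] w 0.646
shift [103.9 -14.9 -75.8] | 129 turn [  0.44 -58.92  -0.6 ]
```

Request:
arm_command(targets="10 -1 -7 0 0 0 0.3; 25 -3 -18 0 0 0 0.3; 42 -6 -30 0 -3 0 0.3; 60 -8 -43 0 -8 0 0.3; 76 -11 -55 0 -14 0 0.3; 90 -13 -65 0 -20 0 0.3; 100 -15 -72 0 -26 0 0.3; 104 -15 -76 0 -32 0 0.3; 104 -15 -76 0 -38 0 0.3; 104 -15 -76 0 -43 0 0.3")

```text
time: 8.85
tool_pos: [0.43, 0.1499, 0.2936]
tcp_rot: [-2.091, -2.064, -0.297]
wrist_force: [0.3, 0.7, -2.6]
width: 0.645
```

```bash
python3 look.py b6; python3 - <<'E'
from h import *
P=cloud("top",np.load("topL.npy"))
p=cv2.imread("pics/top_b6.png")[180:290,260:380];cv2.imwrite("pics/b6t.png",cv2.resize(np.clip(p*1.0*2,0,255).astype(np.uint8),None,fx=4,fy=4))
rel([.43,.16,.29],Rt(60,12));rel([.43,.18,.29],Rt(7.7,12))
E
```

```text
t 8.85 pos [0.43   0.1499 0.2936] q [ 0.07 -0.24  2.03  0.28  1.34  0.02] w 0.645
shift [-26.5  12.  131.4] | 135 turn [ 0.75 34.21 -0.48]
[ 0.33280463  0.65808093 -2.55436546]
t 8.95 pos [0.4295 0.1521 0.2931] q [ 0.07 -0.24  2.03  0.29  1.34  0.02] w 0.649
shift [6.7 0.4 5.1] | 8 turn [-6.88 -4.   28.73]
t 8.95 pos [0.4295 0.1521 0.2931] q [ 0.07 -0.24  2.03  0.29  1.34  0.02] w 0.649
shift [26.   0.3 10.7] | 28 turn [-19.58  -3.51  79.47]
```

View pics/b6.png

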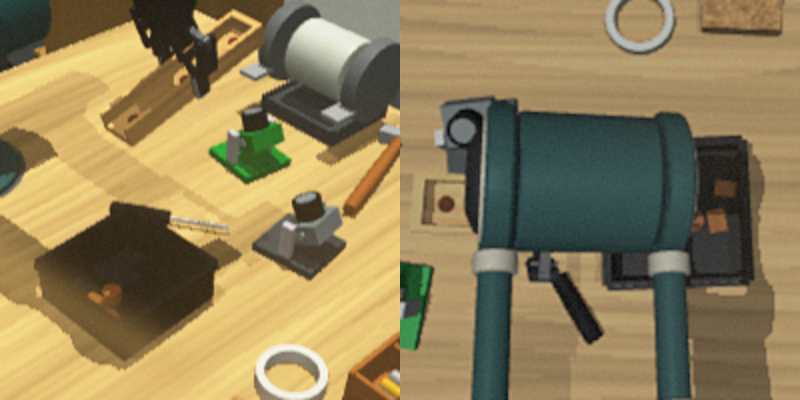

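View pics/b6t.png

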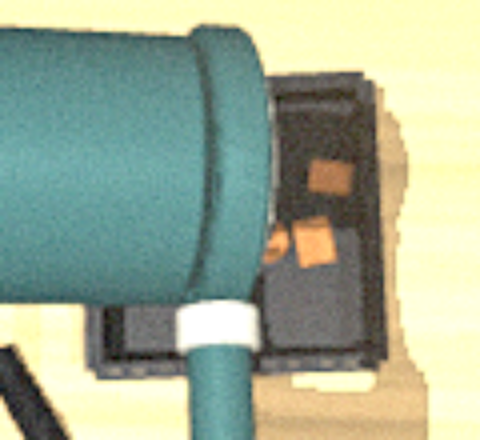

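The bin holds all three offcuts, at (330,177), (315,242) and (275,243) in the crop, and the rail is empty. Now I'll turn it to the camera's lean direction, staying high.

```bash
python3 - <<'E'
from h import *
rel([.44,.24,.30],Rt(7.7,25))
E
```

```text
t 8.95 pos [0.4295 0.1521 0.2931] q [ 0.07 -0.24  2.03  0.29  1.34  0.02] w 0.649
shift [86.4  9.8 17.7] | 89 turn [-28.47   7.2   76.79]
```

Request:
arm_command(targets="3 0 0 -1.4 0.4 3.8 0.3; 9 1 1 -3.7 0.9 10 0.3; 16 2 3 -5.9 1.5 16 0.3; 24 3 5 -8.2 2.1 22 0.3; 32 4 6 -10.4 2.6 28 0.3; 40 5 8 -12.6 3.2 34 0.3; 48 6 10 -14.8 3.8 40 0.3; 56 7 12 -17.1 4.3 46 0.3; 64 8 14 -19.3 4.9 52 0.3; 72 9 15 -21.5 5.4 58 0.3")

```text
time: 9.78
tool_pos: [0.4381, 0.2213, 0.2936]
tcp_rot: [-2.922, -0.719, -0.588]
wrist_force: [-0.1, -0.5, -2.2]
width: 0.649
```

```bash
python3 - <<'E'
from h import *
rel([.44,.24,.30],Rt(7.7,25))
E
```

```text
t 9.7833 pos [0.4381 0.2213 0.2936] q [ 0.41 -0.4   2.16  0.01  0.99  1.49] w 0.649
shift [ 12.1 -15.6  -2.2] | 20 turn [-7.01  2.28 18.48]
```

Request:
arm_command(targets="4 -5 -1 -2.1 0.7 5.5 0.3; 8 -10 -2 -4.2 1.4 11 0.3; 12 -15 -2 -5.9 1.9 15.5 0.3; 12 -15 -2 -7 2.3 18.5 0.3; 12 -15 -2 -7 2.3 18.5 0.3; 12 -15 -2 -7 2.3 18.5 0.3; 12 -15 -2 -7 2.3 18.5 0.3")

```text
time: 10.37
tool_pos: [0.4411, 0.2395, 0.3003]
tcp_rot: [-3.031, -0.215, -0.674]
wrist_force: [0.3, 0.5, -2.2]
width: 0.644
```

```bash
cat > fin.py <<'E'
from h import *
L=np.array([.5382,.2938,.100]);yaw=7.7
Rm=Rt(yaw,25);d=-Rm[:,2]
T=L+d*(.150-.0053)+Rm[:,0]*.001
if __name__=="__main__":
    print(T); rel(T,Rm)
E
python3 fin.py
```

```text
[0.47849668 0.28572779 0.23156536]
t 10.3667 pos [0.4411 0.2395 0.3003] q [ 0.57 -0.38  2.14 -0.22  0.98  2.08] w 0.644
shift [ 10.3 -40.6  80.6] | 91 turn [-0.08 -0.06  0.41]
```

Request:
arm_command(targets="2 -8 16 0 0 0 0.3; 4 -16 32 0 0 0 0.3; 6 -24 48 0 0 0 0.3; 8 -32 64 0 0 0.4 0.3; 10 -40 76 0 0 0.4 0.3; 10 -40 80 0 0 0.4 0.3; 10 -40 80 0 0 0.4 0.3; 10 -40 80 0 0 0.4 0.3; 10 -40 80 0 0 0.4 0.3; 10 -40 80 0 0 0.4 0.3")

```text
time: 11.2
tool_pos: [0.4791, 0.2857, 0.2341]
tcp_rot: [-3.028, -0.203, -0.679]
wrist_force: [0.5, -0.6, -1.0]
width: 0.649
```

```bash
python3 fin.py; python3 look.py f1; python3 fin.py
```

```text
[0.47849668 0.28572779 0.23156536]
t 11.2 pos [0.4791 0.2857 0.2341] q [ 0.62 -0.2   2.14 -0.27  0.82  2.2 ] w 0.649
shift [-1.6 -0.   2.1] | 3 turn [-0.12 -0.28 -0.04]
t 11.2 pos [0.4791 0.2857 0.2341] q [ 0.62 -0.2   2.14 -0.27  0.82  2.2 ] w 0.649
shift [-79.1 119.9  44.3] | 150 turn [ 50.5   20.21 -65.65]
[ 0.45984388 -0.63472815 -1.00962908]
[0.47849668 0.28572779 0.23156536]
t 11.3 pos [0.479  0.2859 0.234 ] q [ 0.62 -0.2   2.14 -0.27  0.82  2.2 ] w 0.646
shift [-1.5  0.1  2. ] | 2 turn [-0.12 -0.27 -0.03]
```

View pics/f1.png

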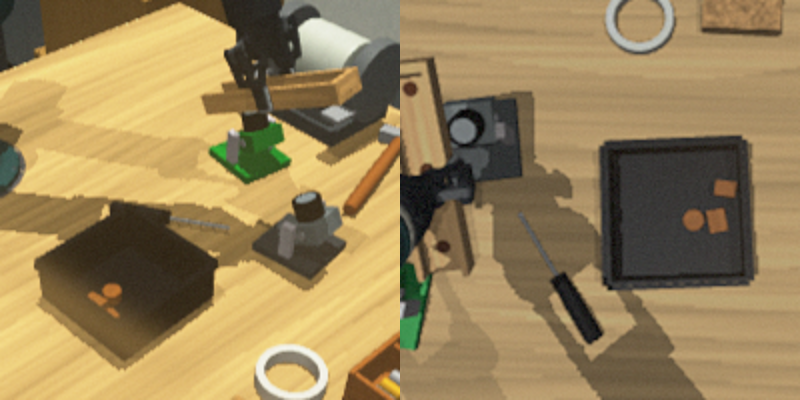

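All three offcuts are clear in the bin at (725,188), (717,220) and (693,220) in the top view, and nothing else has moved. Now I'll check the rail's actual pose from depth in both cameras.

```bash
cat > chk.py <<'E'
from fin import *
s=bot.read_state();Rr=R.from_rotvec(s['tcp_rot']).as_matrix()
# expected rail frame from tool: x=tool x, z=-tool z, y = z x x
B=np.stack([Rr[:,0],-Rr[:,1],-Rr[:,2]],1)
o=s['tool_pos']-B[:,0]*.001+B[:,2]*.0053
for n in("top","scene"):
    P=cloud(n,np.load(n+"L.npy")).reshape(-1,3);img=cv2.imread(f"pics/{n}_f1.png").reshape(-1,3)
    q=(P-o)@B*1000
    m=(abs(q[:,0])<140)&(abs(q[:,1])<38)&(q[:,2]>-10)&(q[:,2]<40)
    hsv=cv2.cvtColor(img[None],cv2.COLOR_BGR2HSV)[0]
    m&=(hsv[:,1]>60)&(hsv[:,2]>60)
    q=q[m];e=q[abs(q[:,0])>30]
    top=e[(e[:,2]>25)&(abs(e[:,2]-30)<5)];fl=e[(abs(e[:,2]-10)<4)&(abs(e[:,1])<15)]
    print(n,len(q),'x',np.percentile(q[:,0],[0,.5,99.5,100]).round(1),'y',np.percentile(q[:,1],[.5,2,98,99.5]).round(1))
    for nm,t in(('top',top),('floor',fl)):
        if len(t)>30:
            A=np.c_[t[:,0],t[:,1],np.ones(len(t))];c=np.linalg.lstsq(A,t[:,2],rcond=None)[0];print(nm,len(t),'slopes deg',np.degrees(c[:2]).round(2),'z0',c[2].round(2))
    for sgn in(1,-1):
        f=e[(abs(e[:,1]-sgn*28)<5)&(e[:,2]<26)&(e[:,2]>4)]
        if len(f)>40:
            A=np.c_[f[:,0],f[:,2],np.ones(len(f))];c=np.linalg.lstsq(A,f[:,1],rcond=None)[0];print('side',sgn,len(f),'yaw deg',np.degrees(c[0]).round(2),'y0',c[2].round(2), 'z range',np.percentile(f[:,2],[1,99]))
    # lens glass in same frame
    g=(P-L)@Rt(yaw,25)*[1000,-1000,-1000]
    k=(np.hypot(g[:,0],g[:,1])<15)&(abs(g[:,2])<12);print('glass z off',k.sum(),np.median(g[k,2]) if k.any() else None)
E
python3 chk.py
```

```text
top 2474 x [-121.  -119.3  120.2  120.7] y [-28.6 -28.3  26.7  28.1]
top 706 slopes deg [-0.12  0.1 ] z0 30.22
floor 857 slopes deg [-0.12 -0.15] z0 10.67
side -1 223 yaw deg 0.01 y0 -27.6 z range [ 4.55781125 25.63867909]
glass z off 110 1.2658208460739129
scene 1101 x [-121.6 -118.6  121.9  122.6] y [-31.6 -31.   25.5  28.3]
top 325 slopes deg [-0.04  0.4 ] z0 29.65
side -1 398 yaw deg 0.06 y0 -28.2 z range [ 4.26206891 25.81228252]
glass z off 31 2.6871358270903256
```

Request:
arm_command(targets="-1 0 2 -0.1 -0.3 0 0.3; -1 0 2 -0.1 -0.3 0 0.3; -1 0 2 -0.1 -0.3 0 0.3; -1 0 2 -0.1 -0.3 0 0.3; -1 0 2 -0.1 -0.3 0 0.3; -1 0 2 -0.1 -0.3 0 0.3; -1 0 2 -0.1 -0.3 0 0.3; -1 0 2 -0.1 -0.3 0 0.3")

```text
time: 11.97
tool_pos: [0.4787, 0.286, 0.2306]
tcp_rot: [-3.033, -0.204, -0.669]
wrist_force: [0.2, -0.9, -1.9]
width: 0.647
```

```bash
sed -i 's/f1/f2/' chk.py; python3 fin.py; python3 look.py f2 >/dev/null; python3 fin.py; python3 chk.py
python3 - <<'E'
from h import *
# foot refit from frames
for n,fn in(("top","top0.npy"),("top","topL.npy"),("scene","sceneL.npy")):
    Q=cloud(n,np.load(fn)).reshape(-1,3);m=(abs(Q[:,0]-.538)<.075)&(abs(Q[:,1]-.294)<.075)&(abs(Q[:,2]-.0145)<.004);q=Q[m,:2]*1000
    r=cv2.minAreaRect(q.astype(np.float32));print(n,len(q),np.round(r[0],1),np.round(r[1],1),round(r[2],2))
    # edge lines in the 7.7deg frame
    y=np.radians(7.7);h=np.array([[np.cos(y),np.sin(y)],[-np.sin(y),np.cos(y)]]);g=(q-[538.2,293.8])@h.T
    for ax,lab in((0,'x'),(1,'y')):
        for sg in(-1,1):
            b=[];
            for lo in range(-45,45,5):
                k=(g[:,1-ax]>=lo)&(g[:,1-ax]<lo+5)
                if k.sum()>3:
                    e=(sg*g[k,ax]).max()
                    if abs(e-(55 if ax==0 else 50))<5:b.append((lo+2.5,sg*e))
            if len(b)>4:
                b=np.array(b);c=np.polyfit(b[:,0],b[:,1],1);print(lab,sg,len(b),'edge',c[1].round(1),'slope deg',np.degrees(c[0]).round(2))
E
```

```text
[0.47849668 0.28572779 0.23156536]
t 11.9667 pos [0.4787 0.286  0.2306] q [ 0.62 -0.2   2.14 -0.27  0.83  2.2 ] w 0.647
shift [ 0.2  0.2 -0.9] | 1 turn [0.02 0.11 0.01]
[0.47849668 0.28572779 0.23156536]
t 12.0667 pos [0.4787 0.286  0.2306] q [ 0.62 -0.2   2.14 -0.27  0.83  2.2 ] w 0.645
shift [ 0.2  0.2 -1. ] | 1 turn [0.01 0.11 0.  ]
top 2456 x [-120.9 -119.4  120.1  120.4] y [-28.5 -28.2  26.9  27.8]
top 699 slopes deg [-0.09  0.21] z0 30.15
floor 852 slopes deg [-0.16 -0.62] z0 10.63
side -1 223 yaw deg 0.01 y0 -27.66 z range [ 4.31350831 25.81468067]
glass z off 108 1.4482618833597862
scene 1095 x [-120.9 -117.9  121.7  123.3] y [-31.6 -30.7  25.7  28. ]
top 327 slopes deg [-0.07  0.27] z0 29.62
side -1 384 yaw deg 0.04 y0 -27.52 z range [ 4.39117463 25.76448476]
glass z off 31 2.7784254610335513
top 749 [538.  294.4] [110.5 101.6] 7.92
x -1 18 edge -54.2 slope deg -0.23
x 1 5 edge 57.7 slope deg 7.02
y -1 18 edge -49.1 slope deg 0.95
y 1 8 edge 48.8 slope deg -1.56
top 576 [538.5 288.9] [109.7  90.3] 7.78
x -1 12 edge -53.7 slope deg 1.05
x 1 5 edge 56.0 slope deg 4.01
y -1 17 edge -49.2 slope deg -0.03
scene 457 [538.6 292.1] [113.1 104.6] 7.05
x -1 17 edge -53.6 slope deg -0.2
x 1 17 edge 54.4 slope deg -0.39
y -1 18 edge -50.8 slope deg 0.76
```

Request:
arm_command(targets="0 0 -1 0 0.1 -0.3 0.3; 0 0 -1 0 0.1 -0.3 0.3; 0 0 -1 0 0.1 -0.3 0.3; 0 0 -1 0 0.1 -0.3 0.3; 0 0 -1 0 0.1 -0.3 0.3; 0 0 -1 0 0.1 -0.3 0.3; 0 0 -1 0 0.1 -0.3 0.3; 0 0 -1 0 0.1 -0.3 0.3")

```text
time: 12.73
tool_pos: [0.4782, 0.2859, 0.2315]
tcp_rot: [-3.033, -0.212, -0.672]
wrist_force: [0.7, 0.5, -2.1]
width: 0.647
```

```bash
sed -i 's/yaw=7.7/yaw=8.0/' fin.py; python3 fin.py; python3 look.py f3 >/dev/null; python3 fin.py; python3 -c "
from workcell import bot;import numpy as np
print(np.abs(bot.read_state()['joint_vel']).max())"
```

```text
[0.47853976 0.2854153  0.23156536]
t 12.7333 pos [0.4782 0.2859 0.2315] q [ 0.62 -0.2   2.14 -0.27  0.83  2.19] w 0.647
shift [0.2 0.5 0. ] | 1 turn [0.14 0.01 0.03]
[0.47853976 0.2854153  0.23156536]
t 12.8333 pos [0.4783 0.2859 0.2315] q [ 0.62 -0.2   2.14 -0.27  0.83  2.19] w 0.65
shift [0.2 0.5 0.1] | 1 turn [0.14 0.01 0.03]
0.0023227285828602722
```

View pics/top_f3.png

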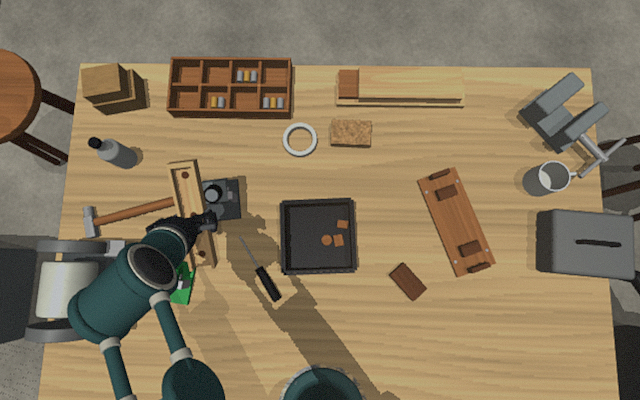

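The picture shows the emptied rail over the grey camera at (192,215), all three offcuts in the bin at (330,235), and the bystanders unmoved. I'm handing the job in.

```bash
python3 -c "
from workcell import bot
print(bot.finish_job())"
```

```text
the job is handed in; nothing more can be done
None
```

The job is done and handed in at 12.8 s. I lifted the rail out of its jig and tipped it to about 60° with its open end over the bin. It is now held still over the grey leaning camera, groove side away from the lens.

**Last checks**
- **Offcuts:** the top picture shows all three in the bin and the groove empty.
- **Final pose:** the arm reads within about 0.6 mm and 0.15° of the target I worked out from the images, at 150 mm on the line of sight. The joints are practically still.
- **Rail in the grip:** in the final hold, before a last correction of 1 mm and 0.3°, depth from both cameras agreed with the assumed pose. It was within about 1 mm and 0.3° on most surfaces. The worst readings were 0.6° on the groove floor and about 3 mm at the far edges in the scene camera.
- **Surroundings:** no bystander looks moved, and the rail stayed well clear of the camera.

**Where the measurements disagreed**
- **Camera stand direction:** the two views gave 7.1° and 7.9°, with edge fits up to about 8.6°; I used 8.0°.
- **Lens height:** depth readings put the glass 1 to 3 mm higher than nominal. I put this down to the cameras' own height error and kept 100 mm.

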